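# Open the latched miniatures case on the minibar trolley

## Robot

A 6-joint arm with a two-finger parallel gripper is mounted at the origin on the work surface. World frame = base frame: x ahead of the robot, y to its left, z up, the work surface at z = 0. Lengths are in m, angles in rad, forces in N, time in s.
With the tool pointing down it reaches from about 0.4 to 0.825 m from the base axis. Payload 7 kg.
Tool frame: the origin (TCP) lies on the centre line of the jaws, within the pads' length; the fingertips stand 19 mm ahead of it and the grasp point (between the pads) is the TCP; z points along the fingers, y is the line along which they close (so a half turn about z gives the same grasp; the last joint's range is limited). The gripper opens to 88 mm and grips with 3 to 60 N. Pads are 19 mm wide; open, the fingers measure 130 mm over their backs; the gripper's body (78 mm by 193 mm) begins 47 mm behind the grasp point.
Start: joints at [1.554, 0.359, 0.012, 0, -1.224, -0.288], TCP at [0.203, 0.644, 0.246] pointing down, gripper open.
Joint ranges: [-3.07, 3.07], [-1.43, 2.12], [-1.02, 1.25], [-3.03, 1.67], [-3.05, -0], [-3.03, 3.03]. Speed limits (rad/s): [2.39, 2.39, 3.01, 3.14, 3.14, 3.14].

## Interface

Orientations are given as [roll, pitch, yaw] about the fixed x, y, z axes, in that order (R = Rz(yaw) Ry(pitch) Rx(roll)).
In Python, from station import arm, imaging, models gives the robot as it stands.
- The arm moves only by the tool play_rows, never from a script. Its arguments are lists of equal length, an entry for each row: "travel": the shift along the tool's x, y, z in units of 25 mm (1.0 is 25 mm), a list of three; "twist": the turn about the tool's z in units of 0.15 rad (1.0 is 0.15 rad). A call has 1 to 8 rows; each row shifts and turns the commanded pose from where the row before left it, along the tool's axes as they then stand; what a row does not reach is not made up. A row lasts 1/8 s, in which the tool goes at most 62.5 mm and 10.7 degrees, less where a joint would pass 70% of its speed; a pose out of reach is approached as far as the arm can. A call with a number of a shift or a turn outside -1 to 1 is refused whole. A call with a gripper value outside its range is refused whole. "fingers" is the opening, from 0 (shut) to 1 (fully open), set as the call begins (left out, the last holds). The fingers move at their own pace and stop on an object; "newtons" is the grip in N (left out, the last holds). Time passes only in rows, so rows that do not move let the fingers close. It gives the time, the measured TCP pose, the force, the opening and the grip force at its end, in the units of the state.
- arm.get_state(): the state, without advancing time (a new reading comes with each control period).
- imaging.grab_frame(name): name is "side" or "top" or "wrist"; returns a dict with "pixels" (480x640x3 uint8, red, green, blue), "fx", "fy", "cx", "cy" (pixels), "R" (3x3) and "t" (3): a world point X has camera coordinates R X + t; the wrist camera has in their place "T_tool_cam" (4x4, takes a point from camera to tool coordinates, whose origin is the TCP and whose axes are the flange's). Camera axes: x right, y down, z forward; pixel columns grow to the right and rows downward; lengths in m; the calibration is good to about 2 mm. A picture is of the moment at which its call begins: read the wrist's pose just before it. There is no depth.
- arm.job_done(): hands the job in; it is judged then, once.
Trained networks look in the newest picture that a camera, given by its name, has taken for a name from the list of things; names that differ only in an ending like _2 or _b are one class to them, and where a whole thing is asked for, a point or a joint stands for the part that bears it (a point fixed in the world has none). Each returns a list of dicts, best first, with "confidence" (0 to 1); they miss things now and then, are a little off and sometimes report something else, mostly with a low value. They report only what shows in the picture. A call takes as long as a camera call.
- models.boxes_of(name, camera): "extent" ([centre column, centre row, width, height] in pixels, round what is visible of it).
- models.silhouettes(name, camera): "pixels" (480x640 bool, what is visible of it) and "extent" ([centre column, centre row, width, height] in pixels, round what is visible of it).
The state is a dict: "t": time; "q": joint angles; "qd": joint speeds; "joint_efforts": joint torques, N m; "eef_pos": TCP position; "ee_rot": TCP orientation; "force": force on the tool from outside, world axes, zero at the start; "moment": the same for the moment, N m; "width": finger opening in m; "gripper_force": force on a finger pad.
Only numpy, scipy, OpenCV 4.12 (cv2) and the standard library are available. Lean on these libraries where they do the work, as an engineer would, in place of code of your own. Each camera call takes 0.05 s, during which the arm holds its last target. There are 200 camera calls.

## Task

Open the walnut miniatures case for restocking: first pull its front toggle latch over centre, towards the robot and down, so that it springs fully open, then raise the lid by its T-shaped knob and leave it standing fully open, leaning back past upright on its stop. Leave everything else on the trolley where it stands.

Things in the scene. Friction and masses are not known exactly. Their poses are not given: they have to be found in the camera images.
- case: Walnut box 130 mm deep (x), 220 mm wide (y), 100 mm high, fixed to the shelf; with its closed lid 114 mm high. Origin: centre of its underside; x points from its front (latch side, facing the robot) to its back (hinge side), y to its left side, z up. The lid overhangs the box by 2 mm all round.
- latch (a joint): Angle of the steel latch lever about latch_pivot. 0 = closed (lever upright in front of the lid, hook over the lid's catch); grows as its top swings towards the robot and down; 1.70 = open stop. Over-centre spring: below about 0.4 it snaps back closed (about 4 N at the cross-bar starts it, falling to nothing at centre), beyond 0.4 it springs on to the open stop by itself and stays.
- latch_bar (a point): Centre of the round cross-bar at the lever's free end: 14 mm thick, 40 mm long along the case's y, flat ends that can be pinched from above. Closed, it lies 18 mm in front of and 88 mm above the pivot, 46 mm above the lid's top and 36 mm in front of the lid's front edge; free space at both sides and behind it. The lever below is a strip 24 mm wide, 5 mm thick.
- latch_pivot (a point): The latch's pivot pin, fixed to the case: 20 mm in front of the case's front face, on its middle line, 72 mm above the shelf. The axis runs along the case's y.
- lid (a joint): Lid angle about lid_hinge (axis along the case's y). 0 = shut, grows as the front edge rises; 1.57 = upright; 1.85 = stop, leaning back. Below about 1.35 the lid falls shut when let go, beyond about 1.5 it falls gently back to the stop and stays. While the latch is closed the lid cannot rise more than about 0.03.
- lid_knob (a point): Centre of the round cross-bar of the steel T-shaped knob on the lid: 22 mm thick, 44 mm long along the case's y, flat ends, on a 14 mm stem; bar centre 32 mm above the lid's top face, 85 mm in front of the hinge line and 46 mm above it when shut. The lid (134 x 224 x 14 mm, about 0.5 kg) needs about 4 N upward here.
- lid_hinge (a point): Middle of the lid's hinge line, fixed on the upper back edge of the case, 100 mm above the shelf; the axis runs along the case's y.
- tumbler1: Bystander: clear crystal tumbler, 84 mm across, 85 mm high, beside the case's left side (+y). Origin: centre of its underside.
- tin: Bystander: red enamel snack tin, 94 x 74 mm, 64 mm high, beside the case's right side (-y). Origin: centre of its underside.
- coaster: Bystander: round walnut coaster, 96 mm across, 10 mm thick, lying in front of the case. Origin: centre of its underside.
- opener: Bystander: flat chrome bottle opener, 130 mm long, 36 mm wide, 6 mm thick, lying in front of the case. Origin: near its middle, on its underside.
- tumbler2: Bystander: second tumbler like the first, standing away to one side. Origin: centre of its underside.
- bottle: Bystander: small green bottle, 62 mm across, 170 mm high, standing away to one side. Origin: centre of its underside.
- jar: Bystander: glass jar with steel cap, 72 mm across, 90 mm high, standing away to one side. Origin: centre of its underside.

How it is judged:
On the way, in this order (a step that is already met when the one before it is completed fails the run):
1. the latch is flipped fully open (angle above 1.4) while the lid is still shut (below 0.1) (value of joint latch above 1.4 rad and value of joint lid below 0.1 rad), for 0.2 s.
2. the lid is raised past upright (angle above 1.6) (value of joint lid above 1.6 rad), for 0.2 s.
At the end, for the whole second after the job is handed in: The latch lever is at its open stop (angle above 1.4) and the lid stands open, leaning back past upright (angle above 1.7), at rest (value of joint latch above 1.4 rad and value of joint lid above 1.7 rad and velocity of joint lid between -0.1 and 0.1 rad/s); the robot touches nothing.
It fails at once if a bystander is moved by more than 40 mm (distance of any of tumbler1, tumbler2, tin, coaster, opener, bottle, jar from where it was at the start of the episode above 0.04 m).
It fails at once if a standing bystander is tipped by more than 0.5 rad (angle between any of tumbler1, tumbler2, tin, bottle, jar's own z axis and vertical above 0.5 rad).
It also fails if it takes over 51 s, if anything falls off the work surface, if the arm or the gripper's body presses on something with over 40 N, if the wrist force passes 120 N, or if a joint passes its speed limit or range.

## Working session

There is one attempt and no reset: what is moved stays moved. The work goes in short steps, Python scripts to look and compute and a tool call to move; the robot and the scene stay as the last step left them, time stands still between calls to the robot, and variables do not carry over. Pictures are saved under pics/ and viewed, at most 10 in all, crops included, and the job is handed in when it is done.

Besides the shell and the picture viewer there is one more tool, called as a command line: name --pt "numbers of a row" for each row, then --argument value for the rest. play_rows: Moves the arm, as the interface text tells. Shifts and turns lie within -1 to 1; 1 stands for 25 mm of shift or 0.15 rad of turn. Its arguments: {"type":"object","properties":{"travel":{"type":"array","items":{"type":"array","items":{"type":"number"}}},"twist":{"type":"array","items":{"type":"number"}},"fingers":{"type":"number"},"newtons":{"type":"number"}},"required":["travel","twist"]}

```bash
mkdir -p pics; cat > h.py <<'E'
import numpy as np, cv2
from station import arm, imaging, models
def ray(f,u,v):
    d=f["R"].T@np.array([(u-f["cx"])/f["fx"],(v-f["cy"])/f["fy"],1]); c=-f["R"].T@f["t"]; return c,d/np.linalg.norm(d)
def atz(f,u,v,z):
    c,d=ray(f,u,v); return c+d*(z-c[2])/d[2]
def tri(a,b):
    A=np.zeros((3,3));y=np.zeros(3)
    for c,d in (a,b):
        P=np.eye(3)-np.outer(d,d);A+=P;y+=P@c
    return np.linalg.solve(A,y)
def save(f,n): cv2.imwrite("pics/"+n,cv2.cvtColor(f["pixels"],cv2.COLOR_RGB2BGR))
E
python3 - <<'E'
from h import *
F={}
for c in("top","side"):
    f=imaging.grab_frame(c);F[c]=f;save(f,c+"0.png");print(c,np.round(-f["R"].T@f["t"],3))
    for n in("case","latch","latch_bar","lid_knob","lid","tumbler1","tin","coaster","opener","bottle","jar"):
        for r in models.boxes_of(n,c)[:2]: print(n,round(r["confidence"],2),np.round(r["extent"]))
s=arm.get_state();print(s["t"],s["eef_pos"],s["ee_rot"])
E
```

```text
top [ 0.336 -0.012  1.753]
case 0.59 [312. 218.  87.  69.]
latch 0.42 [312. 251.  16.  12.]
lid_knob 0.74 [309. 217.  85.  62.]
lid_knob 0.61 [361. 280.  24.  45.]
lid 0.9 [310. 217.  85.  64.]
tumbler1 0.7 [161. 238.  32.  33.]
tumbler1 0.6 [239. 213.  30.  34.]
tin 0.72 [386. 203.  28.  41.]
coaster 0.97 [291. 291.  34.  32.]
opener 0.73 [359. 279.  23.  45.]
bottle 0.68 [308. 215.  85.  56.]
bottle 0.55 [510. 209.  33.  32.]
side [ 0.38  -0.623  0.921]
case 0.73 [337. 239.  88. 105.]
latch 0.59 [303. 229.  13.  37.]
latch 0.3 [285. 310.  47.  35.]
latch_bar 0.69 [304. 230.  15.  33.]
lid_knob 0.96 [343. 230.  79.  79.]
lid_knob 0.21 [336. 239.  87. 104.]
lid 0.66 [343. 230.  81.  78.]
tumbler1 0.88 [287. 145.  32.  36.]
tumbler1 0.58 [326. 180.  26.  28.]
tin 0.68 [376. 308.  49.  42.]
tin 0.21 [283. 310.  48.  31.]
coaster 0.71 [259. 246.  35.  32.]
opener 0.93 [283. 310.  47.  33.]
opener 0.6 [339. 240.  84.  99.]
bottle 0.97 [425. 458.  47.  43.]
jar 0.9 [300. 471.  41.  17.]
jar 0.35 [340. 242.  86. 102.]
1.2 [0.20259472 0.64384797 0.24556581] [ 3.14157608e+00 -2.56632662e-05 -3.04801394e-01]
```

View pics/top0.png

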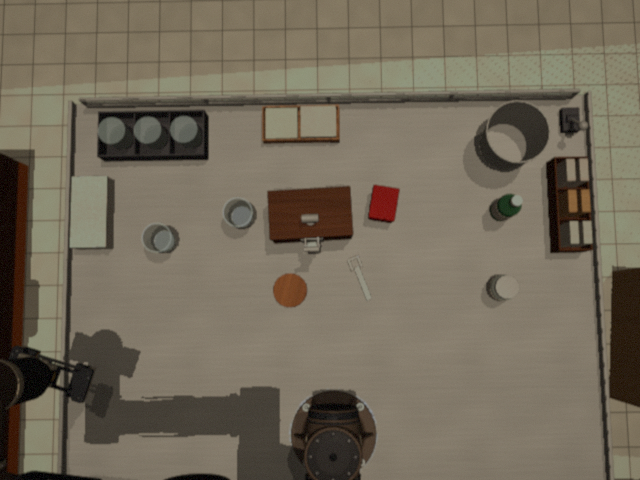

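View pics/side0.png

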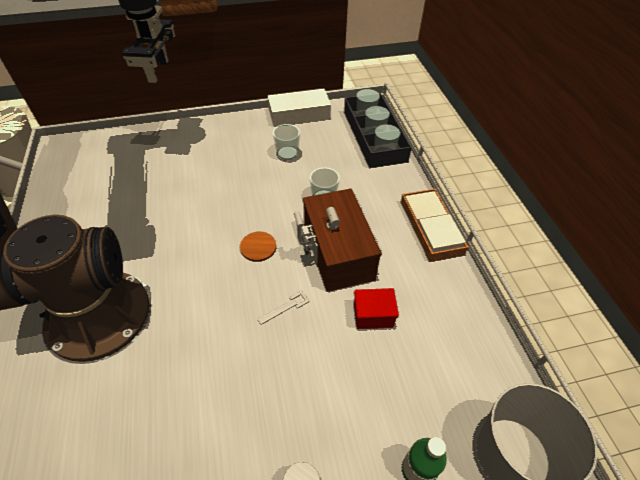

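The top view shows the case at (310,215), with its latch at (312,244) and knob at (310,218). The coaster is at (290,290) and the opener at (360,278). The side view shows the latch bar near (306,229) and the knob at (333,217). Next I'll measure these accurately on enlarged crops.

```bash
python3 - <<'E'
from h import *
F={}
ims=[]
for c,(u,v) in(("top",(310,220)),("side",(330,225))):
    f=imaging.grab_frame(c);F[c]=f
    im=cv2.cvtColor(f["pixels"],cv2.COLOR_RGB2BGR)[v-50:v+50,u-50:u+50]
    ims.append(cv2.resize(im,(400,400),interpolation=cv2.INTER_CUBIC))
    for n in("lid","latch"):
        for r in models.silhouettes(n,c)[:1]:
            m=r["pixels"].astype(np.uint8); print(c,n,r["confidence"],r["extent"])
            if c=="top" and n=="lid":
                b=cv2.boxPoints(cv2.minAreaRect(cv2.findNonZero(m)));print(b);print([atz(f,*p,.114).round(3).tolist() for p in b])
cv2.imwrite("pics/crop.png",np.hstack(ims))
for n,u,v,z in(("coaster",291,291,.01),("op",355,258,0.006),("op2",367,299,.006),("knob",310,218,.146),("bar",312,242,.16)): print(n,atz(F["top"],u,v,z).round(3))
E
```

```text
top lid 0.59 [308.7, 217.3, 83.8, 60.4]
[[266.20865 188.25972]
 [350.94785 185.43507]
 [352.82797 241.83907]
 [268.08878 244.66371]]
[[0.665, 0.172, 0.114], [0.669, -0.055, 0.114], [0.516, -0.058, 0.114], [0.512, 0.168, 0.114]]
top latch 0.53 [309.6, 248.8, 15.9, 13.1]
side lid 0.79 [342.8, 229.8, 81.0, 75.7]
side latch 0.67 [302.3, 229.2, 14.6, 37.9]
coaster [0.392 0.115 0.01 ]
op [ 0.482 -0.066  0.006]
op2 [ 0.366 -0.097  0.006]
knob [0.577 0.054 0.146]
bar [0.513 0.049 0.16 ]
```

View pics/crop.png

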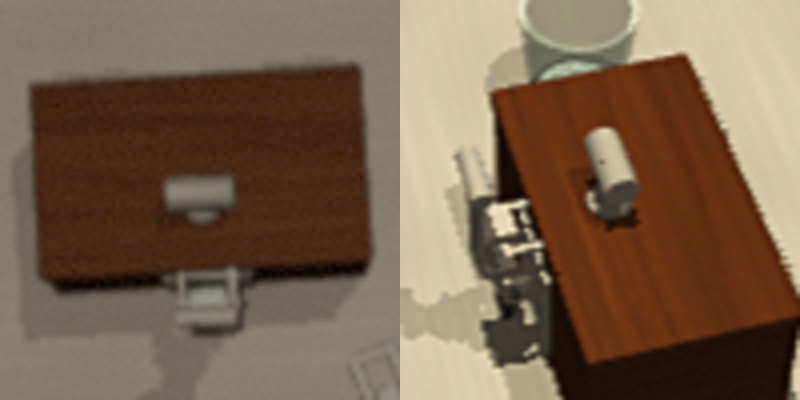

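```bash
python3 - <<'E'
from h import *
T=imaging.grab_frame("top");S=imaging.grab_frame("side")
k=[atz(T,u,v,.114) for u,v in((267.5,191.3),(350,186.5),(352.7,235.7),(270,239.7))]
print(np.round(k,4)); c=np.mean(k,0);print("c",c)
for a,b in((1,0),(2,3)): d=k[a]-k[b];print("yaw",np.arctan2(d[1],d[0])+np.pi/2,np.linalg.norm(d))
for a,b in((0,3),(1,2)): d=k[a]-k[b];print("yawx",np.arctan2(d[1],d[0]),np.linalg.norm(d))
print("knob",tri(ray(T,309.7,218.2),ray(S,333,216.3)),atz(T,309.7,218.2,.148))
print("bar",tri(ray(T,312.2,249.8),ray(S,298.3,218)),atz(T,312.2,249.8,.16))
yaw=0.05
for yaw in(.04,.06):
  R=np.array([[np.cos(yaw),-np.sin(yaw)],[np.sin(yaw),np.cos(yaw)]])
  print("pred knob",c[:2]+R@[-.020,0],"bar",c[:2]+R@[-.103,0])
E
```

```text
[[ 0.6565  0.1686  0.114 ]
 [ 0.6657 -0.0529  0.114 ]
 [ 0.5328 -0.0576  0.114 ]
 [ 0.5257  0.1626  0.114 ]]
c [0.5951587  0.05520575 0.114     ]
yaw 0.04145749664410525 0.2216844859805713
yaw 0.032191272054690634 0.22030764205955036
yawx 0.04602104648470571 0.13096037223538717
yawx 0.035527810489553384 0.1330027376843471
knob [0.579368   0.05481369 0.14242897] [0.57658606 0.05481931 0.148     ]
bar [0.49419773 0.04855195 0.1640467 ] [0.49232785 0.048843   0.16      ]
pred knob [0.5751747  0.05440597] bar [0.49224109 0.05108685]
pred knob [0.57519469 0.05400647] bar [0.49234404 0.04902946]
```

play_rows --pt "0 0 0" --pt "0 0 0" --pt "0 0 0" --pt "0.5 1 0" --pt "0.5 1 0" --pt "0.5 1 0" --pt "0.5 1 0" --pt "0.5 1 0" --twist '[-0.8,-0.8,-0.7,0,0,0,0,0]' --fingers 0 --newtons 10

```text
t: 2.6
eef_pos: [0.2707, 0.5202, 0.2457]
ee_rot: [-3.141, -0.0, 0.04]
force: [0.9, 0.0, -0.2]
width: 0.0132
gripper_force: 0.0
```

play_rows --pt "0.5 1 0" --pt "0.5 1 0" --pt "0.5 1 0" --pt "0.5 1 0" --pt "0.5 1 0" --pt "0.5 1 0" --pt "0.5 1 0" --pt "0.5 1 0" --twist '[0,0,0,0,0,0,0,0]'

```text
t: 3.6
eef_pos: [0.3787, 0.3239, 0.2457]
ee_rot: [-3.141, -0.0, 0.04]
force: [-0.6, -0.5, -0.9]
width: 0.0005
gripper_force: 0.0
```

play_rows --pt "0.5 1 0" --pt "0.5 1 0" --pt "0.5 1 0" --pt "0.5 1 0" --pt "0.5 1 0" --pt "0.5 1 0" --pt "0.5 1 0" --pt "0.5 1 0" --twist '[0,0,0,0,0,0,0,0]'

```text
t: 4.6
eef_pos: [0.4862, 0.1281, 0.2457]
ee_rot: [-3.141, -0.0, 0.04]
force: [-0.2, 0.5, 0.1]
width: 0.0003
gripper_force: 0.0
```

play_rows --pt "0.5 0.8 0" --pt "0.5 0.8 0" --pt "0.35 0.8 0" --pt "0 0.8 0" --pt "0 0 0" --pt "0 0 0.8" --pt "0 0 0.7" --pt "0 0 0" --twist '[0,0,0,0,0,0,0,0]'

```text
t: 5.6
eef_pos: [0.5218, 0.0511, 0.2071]
ee_rot: [3.141, 0.002, 0.04]
force: [-0.4, 0.1, -0.6]
width: 0.0005
gripper_force: 0.0
```

```bash
python3 - <<'E'
from h import *
s=arm.get_state();print(s["eef_pos"],s["force"],s["q"])
f=imaging.grab_frame("side");im=cv2.cvtColor(f["pixels"],cv2.COLOR_RGB2BGR)[140:290,230:430]
w=imaging.grab_frame("wrist");w=cv2.cvtColor(w["pixels"],cv2.COLOR_RGB2BGR)
cv2.imwrite("pics/a.png",np.hstack([cv2.resize(im,(400,300),interpolation=cv2.INTER_CUBIC),cv2.resize(w,(400,300))]))
E
```

```text
[0.52180421 0.05105916 0.20712352] [-0.37029435  0.05156367 -0.6298361 ] [ 4.71826334e-01  1.42215499e-01 -3.72198269e-01 -3.61601193e-04
 -1.05871464e+00  1.13957413e+00]
```

View pics/a.png

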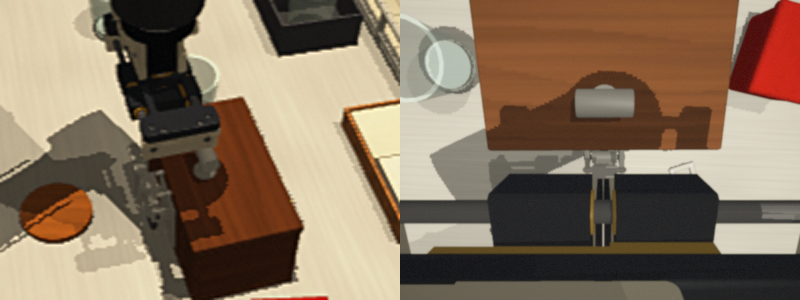

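The wrist view shows the closed fingertips at (602,212) and the latch hook at (605,160). The bar is hidden on the robot side of the fingers, so they are behind it as intended and clear of the knob at (604,102). Next I'll descend behind the bar.

play_rows --pt "0 0 0.5" --pt "0 0 0.5" --pt "0 0 0.4" --pt "0 0 0.4" --pt "0 0 0" --twist '[0,0,0,0,0]'

```text
t: 6.32
eef_pos: [0.5224, 0.051, 0.162]
ee_rot: [3.141, 0.002, 0.04]
force: [-0.1, -0.4, 0.8]
width: 0.0005
gripper_force: 0.0
```

play_rows --pt "-0.4 0 0" --pt "-0.4 0 0" --pt "-0.3 0 0.1" --pt "-0.3 0 0.1" --pt "-0.3 0 0.1" --pt "0 0 0" --twist '[0,0,0,0,0,0]'

```text
t: 7.08
eef_pos: [0.4791, 0.0492, 0.1552]
ee_rot: [3.141, 0.002, 0.04]
force: [-0.8, 0.7, 0.1]
width: 0.0006
gripper_force: 0.0
```

play_rows --pt "-0.4 0 0.1" --pt "-0.4 0 0.1" --pt "-0.3 0 0" --pt "-0.3 0 0" --pt "0 0 0" --pt "0 0 0" --twist '[0,0,0,0,0,0]'

```text
t: 7.82
eef_pos: [0.4457, 0.0483, 0.1508]
ee_rot: [-3.141, -0.0, 0.04]
force: [-0.4, 0.5, -0.1]
width: 0.0004
gripper_force: 0.0
```

```bash
python3 - <<'E'
from h import *
s=arm.get_state();print(s["eef_pos"],s["force"])
f=imaging.grab_frame("side");im=cv2.cvtColor(f["pixels"],cv2.COLOR_RGB2BGR)[150:300,230:430]
w=imaging.grab_frame("wrist");w=cv2.cvtColor(w["pixels"],cv2.COLOR_RGB2BGR)
cv2.imwrite("pics/b.png",np.hstack([cv2.resize(im,(400,300),interpolation=cv2.INTER_CUBIC),cv2.resize(w,(400,300))]))
E
```

```text
[0.44572384 0.04829065 0.15075965] [-0.35527929  0.46396434 -0.12857579]
```

View pics/b.png

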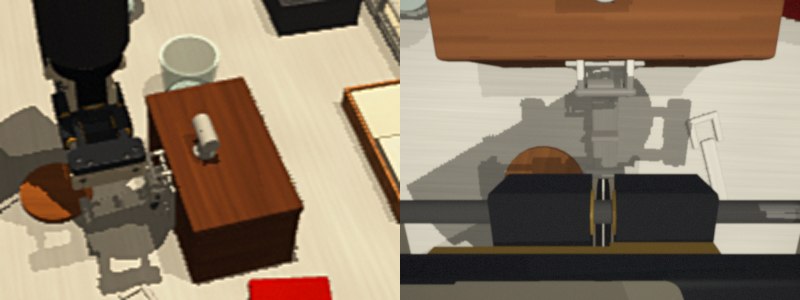

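The latch lever now seems to lie forward and down, as a grey strip at (605,120) in the wrist view. I'll move up and over the knob with the fingers open, then verify.

play_rows --pt "0 0 -0.8" --pt "0 0 -0.8" --pt "0 0 -0.8" --pt "0 0 -0.8" --pt "0.6 0 0" --pt "0.7 0 0" --pt "0.7 0 0" --pt "0 0 0" --twist '[0,0,0,0,0,0,0,0]' --fingers 1

```text
t: 8.93
eef_pos: [0.4966, 0.05, 0.2292]
ee_rot: [3.14, 0.002, 0.039]
force: [-0.3, 0.3, 0.1]
width: 0.0747
gripper_force: 0.0
```

```bash
python3 - <<'E'
from h import *
s=arm.get_state();print(s["eef_pos"],s["force"],s["width"])
f=imaging.grab_frame("side");im=cv2.cvtColor(f["pixels"],cv2.COLOR_RGB2BGR)[170:290,240:400]
w=imaging.grab_frame("wrist");w=cv2.cvtColor(w["pixels"],cv2.COLOR_RGB2BGR)
cv2.imwrite("pics/c.png",np.hstack([cv2.resize(im,(400,300),interpolation=cv2.INTER_CUBIC),cv2.resize(w,(400,300))]))
E
```

```text
[0.49662902 0.05004687 0.22922258] [-0.33036304  0.28146831  0.11424091] 0.07466694178582503
```

View pics/c.png

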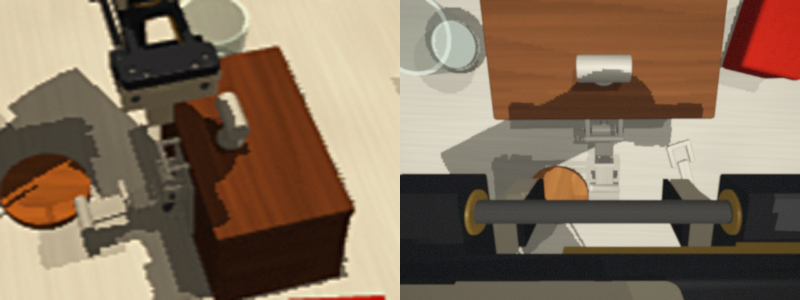

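The latch is fully open: the bar lies low and forward at (95,207) in the side crop. The knob at (603,68) in the wrist view is centred between the jaws.

play_rows --pt "0.8 0 0" --pt "0.8 0 0" --pt "0.8 0 0" --pt "0.8 0 0" --pt "0 0 0.7" --pt "0 0 0.7" --pt "0 0 0.7" --pt "0 0 0.8" --twist '[0,0,0,0,0,0,0,0]'

```text
t: 10.02
eef_pos: [0.575, 0.0534, 0.1576]
ee_rot: [-3.141, -0.0, 0.04]
force: [0.5, 0.1, -0.6]
width: 0.0875
gripper_force: 0.0
```

play_rows --pt "0 0 0" --pt "0 0 0" --pt "0 0 0" --pt "0 0 0" --pt "0 0 0" --pt "0 0 0" --twist '[0,0,0,0,0,0]' --fingers 0 --newtons 20

```text
t: 10.78
eef_pos: [0.5755, 0.0524, 0.1585]
ee_rot: [3.14, -0.0, 0.041]
force: [0.9, -4.4, 1.7]
width: 0.0438
gripper_force: 20.0
```

```bash
python3 -c "
import numpy as np
t=np.linspace(0,1.65,17);a=np.arctan2(46,85)+t;r=np.hypot(46,85)/25
x=-r*np.cos(a);z=r*np.sin(a)
print(np.c_[t[1:],np.diff(x),-np.diff(z),(x-x[0])[1:]*.025+.5755,(z-z[0])[1:]*.025+.158].round(3))"
```

```text
[[ 0.103  0.207 -0.34   0.581  0.167]
 [ 0.206  0.241 -0.317  0.587  0.174]
 [ 0.309  0.273 -0.291  0.594  0.182]
 [ 0.412  0.301 -0.261  0.601  0.188]
 [ 0.516  0.326 -0.229  0.609  0.194]
 [ 0.619  0.348 -0.194  0.618  0.199]
 [ 0.722  0.366 -0.157  0.627  0.203]
 [ 0.825  0.381 -0.118  0.637  0.206]
 [ 0.928  0.391 -0.078  0.646  0.208]
 [ 1.031  0.397 -0.038  0.656  0.209]
 [ 1.134  0.398  0.003  0.666  0.208]
 [ 1.237  0.396  0.044  0.676  0.207]
 [ 1.341  0.389  0.085  0.686  0.205]
 [ 1.444  0.379  0.124  0.695  0.202]
 [ 1.547  0.364  0.163  0.704  0.198]
 [ 1.65   0.345  0.199  0.713  0.193]]
```

play_rows --pt "0.21 0 -0.34" --pt "0.24 0 -0.32" --pt "0.27 0 -0.29" --pt "0.3 0 -0.26" --pt "0 0 0" --twist '[0,0,0,0,0]'

```text
t: 11.4
eef_pos: [0.6002, 0.0535, 0.1884]
ee_rot: [3.14, 0.002, 0.04]
force: [-2.8, -5.1, -2.0]
width: 0.0438
gripper_force: 20.0
```

play_rows --pt "0.33 0 -0.23" --pt "0.35 0 -0.19" --pt "0.37 0 -0.16" --pt "0.38 0 -0.12" --pt "0.39 0 -0.08" --pt "0.4 0 -0.04" --pt "0 0 0" --twist '[0,0,0,0,0,0,0]'

```text
t: 12.28
eef_pos: [0.6567, 0.0559, 0.2097]
ee_rot: [3.141, -0.0, 0.04]
force: [-3.1, -5.3, 1.9]
width: 0.044
gripper_force: 20.0
```

```bash
python3 - <<'E'
from h import *
s=arm.get_state();print(s["eef_pos"],s["force"],s["width"])
f=imaging.grab_frame("side");im=cv2.cvtColor(f["pixels"],cv2.COLOR_RGB2BGR)[150:270,260:420]
w=imaging.grab_frame("wrist");w=cv2.cvtColor(w["pixels"],cv2.COLOR_RGB2BGR)
cv2.imwrite("pics/d.png",np.hstack([cv2.resize(im,(400,300),interpolation=cv2.INTER_CUBIC),cv2.resize(w,(400,300))]))
E
```

```text
[0.65670412 0.05593387 0.20970324] [-3.14285549 -5.32565244  1.86424583] 0.04398338420526878
```

View pics/d.png

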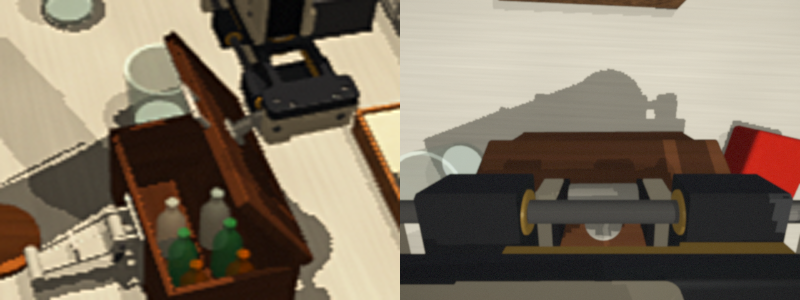

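The lid is up at about 1 rad with the knob held, seen at (603,190) in the wrist view, and forces are small. I'll continue along the arc.

play_rows --pt "0.4 0 0" --pt "0.4 0 0.04" --pt "0.39 0 0.08" --pt "0.38 0 0.12" --pt "0 0 0" --twist '[0,0,0,0,0]'

```text
t: 13.0
eef_pos: [0.6972, 0.0577, 0.2042]
ee_rot: [3.141, -0.003, 0.04]
force: [0.2, -5.0, 4.0]
width: 0.0436
gripper_force: 20.0
```

play_rows --pt "0.36 0 0.16" --pt "0.34 0 0.2" --pt "0.15 0 0.1" --pt "0 0 0" --pt "0 0 0" --twist '[0,0,0,0,0]'

```text
t: 13.62
eef_pos: [0.7189, 0.0587, 0.1934]
ee_rot: [3.141, -0.005, 0.041]
force: [2.7, -4.4, 4.0]
width: 0.0438
gripper_force: 20.0
```

play_rows --pt "0 0 0" --pt "0 0 0" --pt "0 0 0" --pt "0 0 0" --pt "0 0 0" --pt "0 0 0" --twist '[0,0,0,0,0,0]' --fingers 1

```text
t: 14.38
eef_pos: [0.7167, 0.0591, 0.1912]
ee_rot: [-3.142, 0.0, 0.04]
force: [1.2, 0.7, -0.8]
width: 0.0874
gripper_force: 0.0
```

play_rows --pt "0 0 -0.5" --pt "0 0 -0.7" --pt "0 0 -0.8" --pt "0 0 -0.8" --pt "0 0 -0.8" --pt "0 0 -0.8" --pt "0 0 0" --pt "0 0 0" --twist '[0,0,0,0,0,0,0,0]'

```text
t: 15.38
eef_pos: [0.7165, 0.0591, 0.3016]
ee_rot: [-3.141, -0.0, 0.04]
force: [0.3, 0.9, -0.3]
width: 0.0878
gripper_force: 0.0
```

```bash
python3 - <<'E'
from h import *
s=arm.get_state();print(s["eef_pos"],s["force"],s["width"])
f=imaging.grab_frame("side");im=cv2.cvtColor(f["pixels"],cv2.COLOR_RGB2BGR)[130:280,240:440]
w=imaging.grab_frame("wrist");w=cv2.cvtColor(w["pixels"],cv2.COLOR_RGB2BGR)
cv2.imwrite("pics/e.png",np.hstack([cv2.resize(im,(400,300),interpolation=cv2.INTER_CUBIC),cv2.resize(w,(400,300))]))
E
```

```text
[0.71651869 0.05906795 0.30159968] [ 0.3408522   0.90389782 -0.31084486] 0.08776122559096074
```

View pics/e.png

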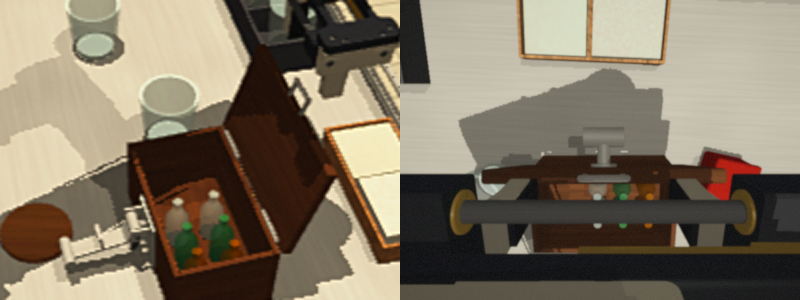

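The side crop shows the lid leaning back past upright, with its top edge at (262,50). The latch is down at (80,247), the knob hangs free, and the gripper is well clear.

```bash
python3 -c "
from h import *
print(arm.job_done())"
```

```text
the job is handed in; nothing more can be done
None
```

I flipped the latch to its open stop, left the lid leaning back past upright, pulled the gripper clear without disturbing any bystander I could see, and handed the job in at about 15 s; no verdict was returned.

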